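# Lay out the primed ribs along the spar in order of length

## Task

Lay the four primed ribs out for assembly along the near side of the spar, one on each blue-taped station, in order of length: the longest next to the end that carries the aluminium root fitting, the shortest next to the white tip cap. Each rib lies flat, web up, centred along its tape and square to the spar, with its wide nose end up against the spar (touching or a few millimetres short of it). Set the ribs down rather than dropping them, and leave the tin of clips standing where it is.

Things in the scene. Friction and masses are not known exactly. Their poses are not given: they have to be found in the camera images.
- rib150_mid (a point): loose green primed rib 150 mm long, 22 mm high, with three round lightening holes in its flat top, about 68 g. The point is its centre, 11 mm up and half-way along. x points along it to the wide nose end, z up. 36 mm wide with parallel sides over the front 68 % of its length (past the centre), then narrowing to 18 mm at the tail.
- rib125_mid (a point): loose green primed rib 125 mm long, 22 mm high, with two round lightening holes in its flat top, about 56 g. The point is its centre, 11 mm up and half-way along. x points along it to the wide nose end, z up. 36 mm wide with parallel sides over the front 68 % of its length (past the centre), then narrowing to 18 mm at the tail.
- rib100_mid (a point): loose green primed rib 100 mm long, 22 mm high, with one round lightening hole in its flat top, about 45 g. The point is its centre, 11 mm up and half-way along. x points along it to the wide nose end, z up. 36 mm wide with parallel sides over the front 68 % of its length (past the centre), then narrowing to 18 mm at the tail.
- rib75_mid (a point): loose green primed rib 75 mm long, 22 mm high, with no hole in its flat top, about 34 g. The point is its centre, 11 mm up and half-way along. x points along it to the wide nose end, z up. 36 mm wide with parallel sides over the front 68 % of its length (past the centre), then narrowing to 18 mm at the tail.
- station_a: leftmost (+y) of four like rib stations: blue tape 24 mm wide, 160 mm long on the bench, square to the spar, its black centre line carried on over the spar. Origin: on the bench where the line meets the spar's near face (towards the robot); x along the line into the spar, z up. The spar is a fixed green channel 600 mm long, 50 wide, 25 high.
- station_b: second rib station from the left, about 100 mm from its neighbour, blue tape and black line like station_a; origin and axes as there: on the bench where the line meets the spar's near face, x along the line into the spar.
- station_c: third rib station from the left, about 100 mm from its neighbour, blue tape and black line like station_a; origin and axes as there: on the bench where the line meets the spar's near face, x along the line into the spar.
- station_d: fourth (rightmost) rib station from the left, about 100 mm from its neighbour, blue tape and black line like station_a; origin and axes as there: on the bench where the line meets the spar's near face, x along the line into the spar.
- root_fitting: bare aluminium attach fitting with two lugs and a brass pivot bolt, 56 by 50 mm, top 42 mm above the spar's top, fixed on the spar's root end, about 275 mm from the spar's middle. It may be at the left or the right end. The other end, the tip, wears a white moulded cap. The origin is the middle of its underside, on the spar's top.
- clip_tin: bystander: open steel tin of copper sheet clips, 72 mm across, clips to 64 mm high; origin at the middle of its underside. Loose.

How it is judged:
At the end, for the whole second after the job is handed in: Each rib is at its own station in order of length, longest at the root fitting's end: flat on the bench (tilt under 0.08 rad), nose towards the spar with a gap under 14 mm, centre within 12 mm of the station's line, lengthwise axis within 0.15 rad of the line, at rest and released (((horizontal distance between root_fitting and station_a below 0.2 m and x of station_a in the frame of rib150_mid between 0.071 and 0.089 m and y of rib150_mid in the frame of station_a between -0.012 and 0.012 m and angle between the x axis of rib150_mid and the x axis of station_a, either way round below 0.15 rad and x of station_b in the frame of rib125_mid between 0.0585 and 0.0765 m and y of rib125_mid in the frame of station_b between -0.012 and 0.012 m and angle between the x axis of rib125_mid and the x axis of station_b, either way round below 0.15 rad and x of station_c in the frame of rib100_mid between 0.046 and 0.064 m and y of rib100_mid in the frame of station_c between -0.012 and 0.012 m and angle between the x axis of rib100_mid and the x axis of station_c, either way round below 0.15 rad and x of station_d in the frame of rib75_mid between 0.0335 and 0.0515 m and y of rib75_mid in the frame of station_d between -0.012 and 0.012 m and angle between the x axis of rib75_mid and the x axis of station_d, either way round below 0.15 rad) or (horizontal distance between root_fitting and station_d below 0.2 m and x of station_d in the frame of rib150_mid between 0.071 and 0.089 m and y of rib150_mid in the frame of station_d between -0.012 and 0.012 m and angle between the x axis of rib150_mid and the x axis of station_d, either way round below 0.15 rad and x of station_c in the frame of rib125_mid between 0.0585 and 0.0765 m and y of rib125_mid in the frame of station_c between -0.012 and 0.012 m and angle between the x axis of rib125_mid and the x axis of station_c, either way round below 0.15 rad and x of station_b in the frame of rib100_mid between 0.046 and 0.064 m and y of rib100_mid in the frame of station_b between -0.012 and 0.012 m and angle between the x axis of rib100_mid and the x axis of station_b, either way round below 0.15 rad and x of station_a in the frame of rib75_mid between 0.0335 and 0.0515 m and y of rib75_mid in the frame of station_a between -0.012 and 0.012 m and angle between the x axis of rib75_mid and the x axis of station_a, either way round below 0.15 rad)) and height (world z) of each of rib150_mid, rib125_mid, rib100_mid, rib75_mid below 0.015 m and angle between each of rib150_mid, rib125_mid, rib100_mid, rib75_mid's own z axis and vertical below 0.08 rad and linear speed of each of rib150, rib125, rib100, rib75 below 0.02 m/s); the robot touches nothing.
It fails at once if the tin of clips was shifted by more than 20 mm or tipped ((distance of clip_tin from where it was at the start of the episode above 0.02 m or angle between clip_tin's own z axis and vertical above 0.4 rad)).
It fails at once if a rib was dropped ((height (world z) of rib150_mid above 0.03 m and linear speed of rib150 above 0.4 m/s and contact force between the fingers and rib150 below 0.02 N) or (height (world z) of rib125_mid above 0.03 m and linear speed of rib125 above 0.4 m/s and contact force between the fingers and rib125 below 0.02 N) or (height (world z) of rib100_mid above 0.03 m and linear speed of rib100 above 0.4 m/s and contact force between the fingers and rib100 below 0.02 N) or (height (world z) of rib75_mid above 0.03 m and linear speed of rib75 above 0.4 m/s and contact force between the fingers and rib75 below 0.02 N)).
It also fails if it takes over 80 s, if anything falls off the work surface, if the arm or the gripper's body presses on something with over 40 N, if the wrist force passes 120 N, or if a joint passes its speed limit or range.

## Robot

A 7-joint arm with a two-finger parallel gripper is mounted at the origin on the work surface. World frame = base frame: x ahead of the robot, y to its left, z up, the work surface at z = 0. Lengths are in m, angles in rad, forces in N, time in s.
With the tool pointing down it reaches from about 0.425 to 0.925 m from the base axis. Payload 6.8 kg.
Tool frame: the origin (TCP) lies on the front face of the gripper's body, between the roots of the fingers; the fingertips stand 73 mm ahead of it and the grasp point (between the pads) lies 54 mm ahead of it; z points along the fingers, y is the direction in which the jaws open and shut (so a half turn about z gives the same grasp; the last joint's range is limited). The gripper opens to 85 mm and grips with 20 to 120 N. Pads are 22 mm wide; open, the fingers measure 114 mm over their backs; the gripper's body (76 mm by 85 mm) begins 54 mm behind the grasp point. The pads swing forward as they close: fully open they stand 13 mm farther back than shut.
Start: joints at [-1.266, 0.477, 0.022, 1.555, -0.011, 1.109, -0.083], TCP at [0.271, 0.618, 0.304] pointing down, gripper open.
Joint ranges: [-2.96, 2.96], [-0.34, 2.1], [-1.41, 1.46], [0.24, 2.44], [-1.37, 4.51], [0.17, 1.92], [-2.96, 2.96]. Speed limits (rad/s): [2.39, 2.39, 3.14, 3.14, 3.14, 3.14, 3.14].

## Interface

Orientations are given as a rotation vector (axis times angle).
In Python, from bench import * gives the robot as it stands.
- The arm moves only by the tool jog_arm, never from a script. Its argument "plan" is a list of rows, each a list of 2 entries, a list of its own where there are three numbers: the shift along the world's x, y, z in cm, then the turn about the world's z in rad. In form: [[[tx, ty, tz], twist], ...]. A call has 1 to 12 rows; each row shifts and turns the commanded pose from where the row before left it; what a row does not reach is not made up. A row lasts 1/10 s, in which the tool goes at most 50 mm and 8.59 degrees, less where a joint would pass 70% of its speed; a pose out of reach is approached as far as the arm can. A call is refused whole if a number of a shift passes 5 or a number of a turn 0.15, either way. A call with a gripper value outside its range is refused whole. "hand" is the finger opening in cm, from 0 to 8.54, set as the call begins (left out, the last holds). The fingers move at their own pace and stop on an object; "grip_force" is the grip in N (left out, the last holds). Time passes only in rows, so rows that do not move let the fingers close. It gives the time, the measured TCP pose, the force and the opening at its end, in the units of the state.
- get_obs(): the state, without advancing time (a new reading comes with each control period).
- grab_frame(name): name is "scene" or "top" or "wrist"; returns the picture (400x640x3 uint8, red, green, blue); there is no depth.
- get_calibration(name): a dict with "intrinsics" (3x3 intrinsics, pixels), "k1" (the pictures are not rectified: a ray, as slopes to the right and down, at radius r is drawn at 1 + k1 r^2 times it, then the intrinsics apply), "xyz" and "orientation" of the camera in the world. Camera axes: x right, y down, z forward; pixel columns grow to the right and rows downward; lengths in m; the calibration is good to about 2 mm. A picture is of the moment at which its call begins: read the wrist's pose just before it. get_calibration takes no time and is no camera call; for the wrist camera it gives the pose at the moment of the call.
- hand_in(): hands the job in, once; it reports no verdict.
The state is a dict: "clock": time; "joints": joint angles; "qvel": joint speeds; "tau": joint torques, N m; "tcp_pos": TCP position; "orientation": TCP orientation; "contact_force": force on the tool from outside, world axes, zero at the start; "moment": the same for the moment, N m; "grip_width": finger opening in m.
Only numpy, scipy, OpenCV 4.12 (cv2) and the standard library are available. Lean on these libraries where they do the work, as an engineer would, in place of code of your own. Each camera call takes 0.05 s, during which the arm holds its last target. There are 200 camera calls.

## Working session

There is one attempt and no reset: what is moved stays moved. The work goes in short steps, Python scripts to look and compute and a tool call to move; the robot and the scene stay as the last step left them, time stands still between calls to the robot, and variables do not carry over. Pictures are saved under pics/ and viewed, about 12 in all and at most 16, crops included, and the job is handed in when it is done.

Besides the shell and the picture viewer there is one more tool, called after "Request:" by a JSON object that holds its "name" and its "arguments". jog_arm: Moves the arm, as the interface text tells. Its arguments: {"type":"object","properties":{"plan":{"type":"array","items":{"type":"array"}},"hand":{"type":"number"},"grip_force":{"type":"number"}},"required":["plan"]}

```bash
mkdir -p pics
cat > h.py <<'E'
from bench import *
import numpy as np, cv2
from scipy.spatial.transform import Rotation as R
def cal(n):
    c=get_calibration(n); K=np.array(c["intrinsics"]); o=np.array(c["orientation"])
    Rm=o if o.shape==(3,3) else R.from_rotvec(o).as_matrix()
    return K,c["k1"],np.array(c["xyz"]),Rm
def px2w(C,uv,z):
    K,k1,t,Rm=C
    d=np.array([(uv[0]-K[0,2])/K[0,0],(uv[1]-K[1,2])/K[1,1]]); s=d.copy()
    for _ in range(20): s=d/(1+k1*(s@s))
    r=Rm@np.array([s[0],s[1],1]); return t+r*(z-t[2])/r[2]
def w2px(C,p):
    K,k1,t,Rm=C
    q=Rm.T@(np.array(p)-t); s=q[:2]/q[2]; s=s*(1+k1*(s@s)); return K[:2,:2]@s+K[:2,2]
def save(n,f): cv2.imwrite("pics/"+f,cv2.cvtColor(n,cv2.COLOR_RGB2BGR))
E
python3 - <<'E'
from h import *
o=get_obs(); print({k:np.round(v,3).tolist() for k,v in o.items()})
for n in("scene","top"):
    c=get_calibration(n); print(n,c)
    save(grab_frame(n),n+"0.png")
print(get_calibration("wrist"))
E
```

```text
{'clock': 0.0, 'joints': [-1.266, 0.478, 0.022, 1.556, -0.012, 1.109, -0.083], 'qvel': [0.002, 0.0, 0.001, 0.002, -0.001, -0.001, -0.001], 'tau': [0.0, -59.645, 1.608, -28.12, 0.013, 0.009, 0.0], 'tcp_pos': [0.271, 0.618, 0.303], 'orientation': [-0.644, -3.075, 0.003], 'contact_force': [-0.245, 0.442, -0.559], 'moment': [0.019, -0.014, -0.02], 'grip_width': 0.086}
scene {'intrinsics': array([[468.74557532,   0.        , 320.88464351],
       [  0.        , 468.74557532, 196.42749557],
       [  0.        ,   0.        ,   1.        ]]), 'k1': -0.10945539186320577, 'xyz': array([ 1.28803588, -0.0832756 ,  0.99272857]), 'orientation': array([-1.84495653, -1.8529706 ,  0.59723387])}
top {'intrinsics': array([[373.99727826,   0.        , 327.79603516],
       [  0.        , 373.99727826, 197.4732085 ],
       [  0.        ,   0.        ,   1.        ]]), 'k1': -0.052827280970458634, 'xyz': array([ 0.47987681, -0.0524561 ,  1.20697588]), 'orientation': array([-2.153377  ,  2.20665421, -0.09729804])}
{'intrinsics': array([[299.92091025,   0.        , 318.25857821],
       [  0.        , 299.92091025, 197.98068188],
       [  0.        ,   0.        ,   1.        ]]), 'k1': -0.047160139527612124, 'xyz': array([0.20121205, 0.64833599, 0.37284765]), 'orientation': array([2.40855719, 1.57668585, 0.23716304])}
```

View pics/top0.png

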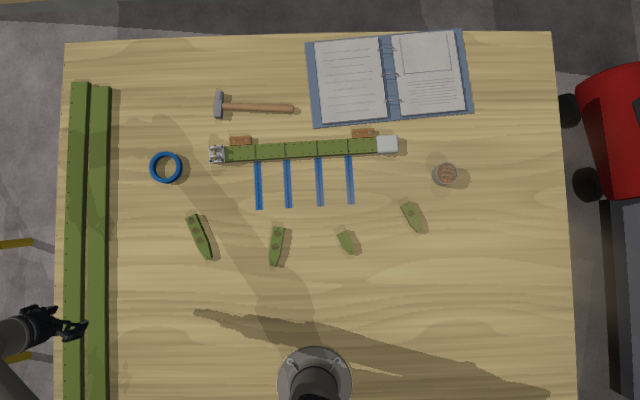

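View pics/scene0.png

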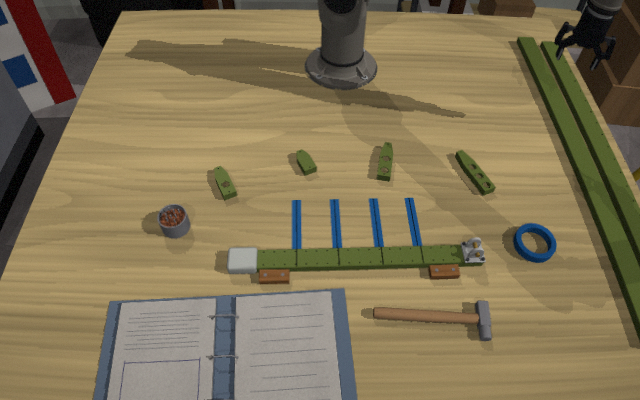

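The top view shows the root fitting at the left (216,154) and the white cap at the right (387,144). The tapes start near (258,160), (287,158), (318,157) and (348,155). The ribs are at about (200,236) for 150, (276,246) for 125, (413,216) for 100 and (347,242) for 75. The tin is at (445,174).

Run:
```python
from h import *
im=cv2.imread("pics/top0.png"); c=cv2.resize(im[130:280,180:380],None,fx=4,fy=4,interpolation=cv2.INTER_CUBIC); cv2.imwrite("pics/crop1.png",c)
C=cal("top")
hsv=cv2.cvtColor(im,cv2.COLOR_BGR2HSV)
m=cv2.inRange(hsv,(32,70,30),(60,255,255)); m[:190]=0; m[:,:150]=0; m[290:]=0
cs,_=cv2.findContours(m,cv2.RETR_EXTERNAL,cv2.CHAIN_APPROX_NONE)
for k in cs:
    if cv2.contourArea(k)<60: continue
    P=np.array([px2w(C,p[0],.02)[:2] for p in k],np.float32)
    r=cv2.minAreaRect(P); print(cv2.boundingRect(k),np.round(r[0],3),np.round(r[1],3),np.round(cv2.boxPoints(r),3).tolist(), 'mean',P.mean(0))
b=cv2.inRange(hsv,(100,120,40),(125,255,255)); b[:150]=0;b[215:]=0;b[:,:240]=0;b[:,370:]=0
cs,_=cv2.findContours(b,cv2.RETR_EXTERNAL,cv2.CHAIN_APPROX_NONE)
for k in cs:
    if cv2.contourArea(k)<20: continue
    P=np.array([px2w(C,p[0],0)[:2] for p in k],np.float32)
    r=cv2.minAreaRect(P); v=cv2.fitLine(P,cv2.DIST_L2,0,.01,.01).ravel(); print('tape',cv2.boundingRect(k),np.round(r[0],4),np.round(r[1],3),v,P[:,0].max())
print('tin',px2w(C,(445,174),.06))
```

```text
(337, 230, 17, 24) [ 0.437 -0.113] [0.073 0.033] [[0.3970000147819519, -0.11400000005960464], [0.41100001335144043, -0.14300000667572021], [0.47699999809265137, -0.1120000034570694], [0.46299999952316284, -0.08299999684095383]] mean [ 0.43937033 -0.11206729]
(269, 226, 16, 40) [0.431 0.11 ] [0.036 0.123] [[0.36800000071525574, 0.10400000214576721], [0.4880000054836273, 0.08100000023841858], [0.4950000047683716, 0.11699999868869781], [0.37400001287460327, 0.13899999856948853]] mean [0.43436718 0.10943523]
(185, 214, 28, 46) [0.466 0.351] [0.149 0.04 ] [[0.38999998569488525, 0.33899998664855957], [0.4059999883174896, 0.30300000309944153], [0.5419999957084656, 0.3630000054836273], [0.5260000228881836, 0.4000000059604645]] mean [0.4690019  0.35243592]
(401, 202, 19, 21) [ 0.525 -0.321] [0.067 0.035] [[0.4869999885559082, -0.3190000057220459], [0.5019999742507935, -0.35100001096725464], [0.5619999766349792, -0.3230000138282776], [0.5479999780654907, -0.29100000858306885]] mean [ 0.5245867 -0.3231522]
tape (254, 161, 9, 49) [0.6287 0.1671] [0.158 0.02 ] [0.99958295 0.02887871 0.6278787  0.16709459] 0.7076547
tape (284, 160, 8, 48) [0.6316 0.0716] [0.155 0.019] [0.99928427 0.03782802 0.63047993 0.07143889] 0.7087901
tape (315, 158, 7, 25) [ 0.6737 -0.0302] [0.079 0.019] [ 0.9996423   0.02674497  0.67033523 -0.02957883] 0.7129057
tape (345, 156, 8, 25) [ 0.6774 -0.1292] [0.08  0.019] [ 0.9986295   0.05233692  0.6729075  -0.12936118] 0.71719843
tin [ 0.64177779 -0.42549197  0.06      ]
```

View pics/crop1.png

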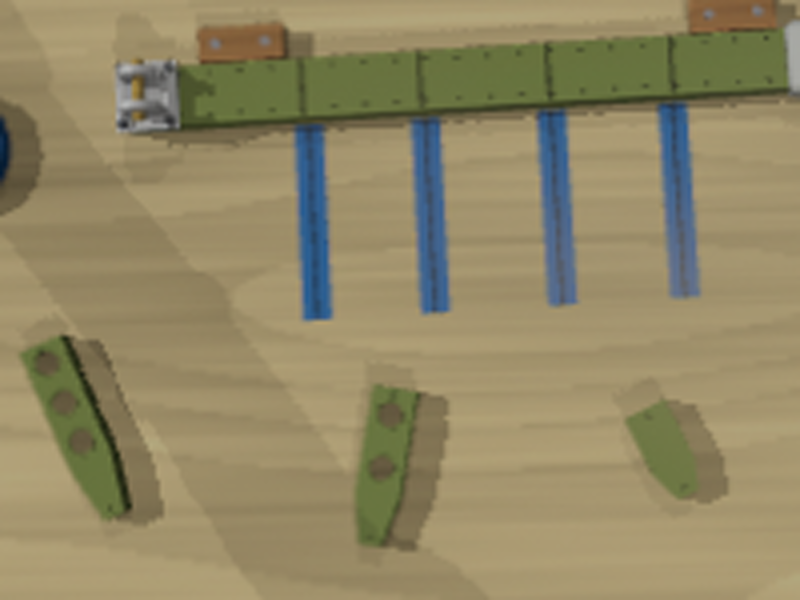

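The crop confirms that all the noses point away from the robot, towards the spar. The ribs have 3, 2 and 0 holes from left to right, and the black lines are clear. The root is on the left, so a gets 150, b gets 125, c gets 100 and d gets 75. I'll go above rib150 first.

Request:
{"name": "jog_arm", "arguments": {"plan": [[[2.0,-2.7,-1.2],0.083],[[2.0,-2.7,-1.2],0.083],[[2.0,-2.7,-1.2],0.083],[[2.0,-2.7,-1.2],0.083],[[2.0,-2.7,-1.2],0.083],[[2.0,-2.7,-1.2],0.083],[[2.0,-2.7,-1.2],0.083],[[2.0,-2.7,-1.2],0.083],[[2.0,-2.7,-1.2],0.083],[[1.5,-2.4,-1.0],0.083],[[0,0,0],0],[[0,0,0],0]], "hand": 8}}

```text
clock: 1.3
tcp_pos: [0.4659, 0.3506, 0.1854]
orientation: [0.647, -3.073, 0.001]
contact_force: [0.1, 1.4, 0.3]
grip_width: 0.0796
```

```bash
cat >> h.py <<'E'
def tcp():
    o=get_obs(); y=R.from_rotvec(o["orientation"]).as_matrix()[:,1]
    a=(np.arctan2(y[1],y[0])-np.pi/2+np.pi/2)%np.pi-np.pi/2
    return np.array(o["tcp_pos"]),a   # a: yaw (mod pi) of rib that the jaws would hold square
def shot(f):
    p,a=tcp(); C=cal("wrist"); im=grab_frame("wrist"); save(im,f)
    print('tcp',np.round(p,4),'yaw',round(a,3),'t',get_obs()["clock"]); return C,im
def ribs(C,im,z=.022,f=None,thr=((32,70,30),(60,255,255))):
    m=cv2.inRange(cv2.cvtColor(im,cv2.COLOR_RGB2HSV),*thr); m=cv2.morphologyEx(m,cv2.MORPH_CLOSE,np.ones((7,7)))
    for k in cv2.findContours(m,cv2.RETR_EXTERNAL,cv2.CHAIN_APPROX_NONE)[0]:
        if cv2.contourArea(k)<500: continue
        P=np.array([px2w(C,p[0],z)[:2] for p in k],np.float32); r=cv2.minAreaRect(P); b=cv2.boxPoints(r)
        e=max((b[1]-b[0],b[2]-b[1]),key=lambda v:np.hypot(*v)); e=e*np.sign(e[0])
        print(cv2.boundingRect(k),'c',np.round(r[0],4),'size',np.round(r[1],4),'yaw',round(float(np.arctan2(e[1],e[0])),3))
E
python3 - <<'E'
from h import *
C,im=shot("w1.png"); ribs(C,im)
E
```

```text
tcp [0.4659 0.3506 0.1854] yaw 0.415 t 1.35
(132, 361, 48, 39) c [0.7197 0.2784] size [0.0337 0.0742] yaw -0.157
(0, 304, 80, 70) c [0.726 0.148] size [0.0771 0.0829] yaw -1.528
(564, 242, 76, 158) c [0.488  0.6821] size [0.2168 0.0808] yaw 0.79
(302, 110, 44, 174) c [0.4659 0.3552] size [0.1488 0.0354] yaw 0.415
(0, 0, 100, 124) c [0.4415 0.1177] size [0.0525 0.1098] yaw -0.184
```

View pics/w1.png

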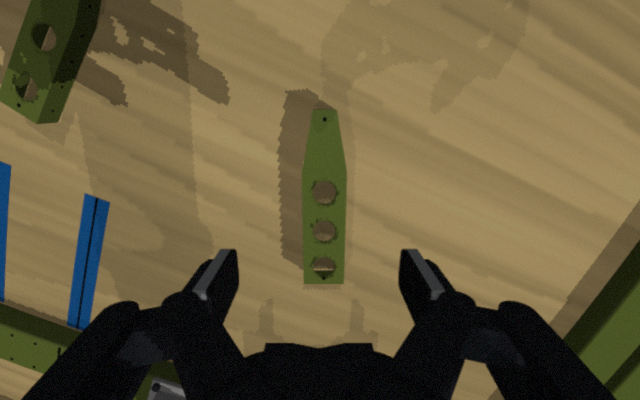

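The wrist view shows rib150 at (324,195), 0.149 by 0.035 m as given, at yaw 0.415 and 4.5 mm off in y. Station a's line meets the spar near (80,326).

Request:
{"name": "jog_arm", "arguments": {"plan": [[[0,0.45,-1.5],0],[[0,0,-2.5],0],[[0,0,-2.5],0],[[0,0,-2.0],0],[[0,0,-1.4],0],[[0,0,-0.8],0],[[0,0,0],0]]}}

```text
clock: 2.05
tcp_pos: [0.465, 0.3562, 0.0778]
orientation: [0.652, -3.072, 0.001]
contact_force: [-0.0, 0.3, 0.5]
grip_width: 0.0808
```

Request:
{"name": "jog_arm", "arguments": {"plan": [[[0,0,0],0],[[0,0,0],0],[[0,0,0],0],[[0,0,0],0],[[0,0,0],0],[[0,0,0],0]], "hand": 2, "grip_force": 40}}

```text
clock: 2.65
tcp_pos: [0.4663, 0.3562, 0.08]
orientation: [-0.65, 3.072, 0.001]
contact_force: [-1.0, -0.4, 6.3]
grip_width: 0.0349
```

Run:
```python
from h import *
C=cal("top")
# spar end of lines read in crop1 (4x, offset 180,130)
for n,a,b in(("a",(310,124),(317,320)),("b",(426,119),(435,313)),("c",(552,111),(563,304)),("d",(673,105),(685,296))):
    A,B=[px2w(C,(u/4+180-.4,v/4+130-.4),0) for u,v in(a,b)]
    d=A-B; print(n,np.round(A[:2],4),np.round(B[:2],4),'yaw',round(np.arctan2(d[1],d[0]),3),round(np.hypot(*d[:2]),3))
```

```text
a [0.7091 0.1692] [0.5485 0.1648] yaw 0.027 0.161
b [0.7108 0.0742] [0.5518 0.0692] yaw 0.031 0.159
c [ 0.7149 -0.029 ] [ 0.5566 -0.0343] yaw 0.034 0.158
d [ 0.7175 -0.128 ] [ 0.5607 -0.1331] yaw 0.033 0.157
```

Request:
{"name": "jog_arm", "arguments": {"plan": [[[0,0,1],0],[[0,0,2],0],[[0,0,3],0],[[2.0,-2.4,0],-0.048],[[2.05,-2.4,0],-0.048],[[2.05,-2.4,0],-0.048],[[2.05,-2.4,0],-0.048],[[2.05,-2.4,0],-0.048],[[2.05,-2.4,0],-0.048],[[2.05,-2.4,0],-0.048],[[2.1,-2.1,0],-0.047],[[0,0,0],0]]}}

```text
clock: 3.85
tcp_pos: [0.6328, 0.1613, 0.1397]
orientation: [-0.041, 3.139, -0.004]
contact_force: [-0.4, -0.3, -0.7]
grip_width: 0.0349
```

Run:
```python
from h import *
C,im=shot("w2.png"); ribs(C,im,.022+.0645)
print(get_obs()["grip_width"])
for n,p in(("a",(.7091,.1692)),("a-160",(.5485,.1648)),("b",(.7108,.0742)),("c",(.7149,-.029))): print(n,w2px(C,(*p,0)))
```

```text
tcp [0.6328 0.1613 0.1397] yaw 0.026 t 3.9
(0, 299, 166, 68) c [0.6752 0.033 ] size [0.0432 0.1077] yaw -1.534
(271, 106, 96, 243) c [0.6169 0.1617] size [0.1192 0.0476] yaw 0.007
0.03513472518880796
a [325.85697729 298.72514489]
a-160 [327.65206647  91.52289535]
b [211.000051   296.97354773]
c [ 92.17896334 295.76053892]
```

View pics/w2.png

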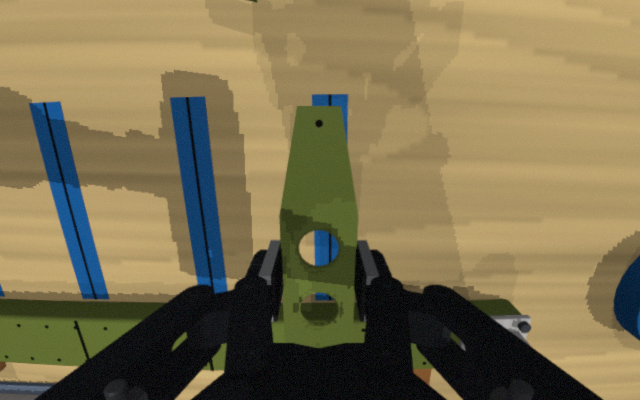

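The view shows rib150 held, with its tail over the tape near (330,97). The spar's foot is at row ~297, and b's line meets it near (212,292). I'll convert these into corrections.

Run:
```python
from h import *
C=cal("wrist")
P=lambda u,v,z=0:np.round(px2w(C,(u,v),z)[:2],4)
print('a near end',P(330,96),'a mid (hole)',P(330,245)); print('b',P(188,98),P(212,292)); print('c',P(45,103),P(95,298))
print('rib tail', [ (z,P(319,106,z)) for z in (.08,.083,.086)], 'tail hole',P(319,124,.083))
im=cv2.imread("pics/w2.png"); cv2.imwrite("pics/crop2.png",cv2.resize(im[250:350,0:260],None,fx=3,fy=3,interpolation=cv2.INTER_CUBIC))
```

```text
a near end [0.5493 0.169 ] a mid (hole) [0.658  0.1736]
b [0.5529 0.0739] [0.7039 0.0788]
c [ 0.5571 -0.029 ] [ 0.7152 -0.0231]
rib tail [(0.08, array([0.5557, 0.1619])), (0.083, array([0.5557, 0.1619])), (0.086, array([0.5557, 0.1619]))] tail hole [0.5628 0.1621]
```

View pics/crop2.png

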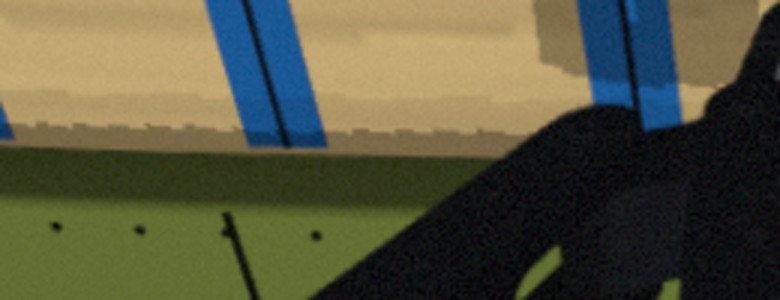

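Top and wrist agree on x to within 1 mm. In y the wrist camera reads a few mm to +y, and the held rib shows the same bias, so I trust the top values in y. I'll correct by +5.5 mm in y and -2 mm in x, and go down to just above the bench.

Request:
{"name": "jog_arm", "arguments": {"plan": [[[-0.2,0.55,-1.0],0.007],[[0,0,-2],0],[[0,0,-1.5],0],[[0,0,-0.8],0],[[0,0,0],0],[[0,0,0],0]]}}

```text
clock: 4.5
tcp_pos: [0.6278, 0.1726, 0.086]
orientation: [0.065, -3.141, -0.0]
contact_force: [-0.2, 0.2, -0.5]
grip_width: 0.035
```

Request:
{"name": "jog_arm", "arguments": {"plan": [[[0.1,-0.5,-0.2],-0.008],[[0,0,-0.2],0],[[0,0,0],0],[[0,0,0],0],[[0,0,0],0]]}}

```text
clock: 5.0
tcp_pos: [0.6289, 0.1674, 0.0821]
orientation: [-0.052, 3.141, 0.0]
contact_force: [0.3, 0.4, -0.5]
grip_width: 0.0351
```

Request:
{"name": "jog_arm", "arguments": {"plan": [[[0,0,-0.12],0],[[0,0,-0.1],0],[[0,0,0],0],[[0,0,0],0]]}}

```text
clock: 5.4
tcp_pos: [0.6288, 0.1675, 0.08]
orientation: [-0.052, 3.141, 0.0]
contact_force: [-1.6, 0.5, 3.7]
grip_width: 0.0351
```

Request:
{"name": "jog_arm", "arguments": {"plan": [[[0,0,0],0],[[0,0,0],0],[[0,0,0],0],[[0,0,0],0]], "hand": 6}}

```text
clock: 5.8
tcp_pos: [0.6288, 0.1673, 0.0796]
orientation: [0.052, -3.141, 0.0]
contact_force: [-0.4, -0.1, 0.6]
grip_width: 0.0601
```

Request:
{"name": "jog_arm", "arguments": {"plan": [[[0,0,1],0],[[0,0,3],0],[[0,0,4],0],[[-2.5,-0.7,2],-0.05],[[-4.4,-1.2,0],-0.05],[[-4.4,-1.2,0],-0.05],[[-4.4,-1.2,0],-0.05],[[-3.5,-1.2,0],-0.02],[[0,0,0],0],[[0,0,0],0],[[0,0,0],0]]}}

```text
clock: 6.9
tcp_pos: [0.4383, 0.1129, 0.1805]
orientation: [0.292, 3.126, 0.002]
contact_force: [0.1, 0.3, 0.6]
grip_width: 0.0596
```

Run:
```python
from h import *
C,im=shot("w3.png"); ribs(C,im)
C=cal("top"); t=grab_frame("top"); save(t,"top1.png"); ribs(C,t[:,:],thr=((32,70,30),(60,255,255)))
```

```text
tcp [0.4383 0.1129 0.1805] yaw -0.187 t 6.95
(29, 204, 95, 84) c [ 0.4341 -0.1028] size [0.0741 0.0545] yaw 0.458
(294, 115, 46, 151) c [0.4318 0.1128] size [0.0352 0.1244] yaw -0.183
(225, 137, 152, 72) c [0.6606 0.0229] size [0.2071 0.4884] yaw -1.534
(63, 82, 49, 318) c [0.4757 0.7214] size [1.0321 0.153 ] yaw 0.002
```

View pics/w3.png

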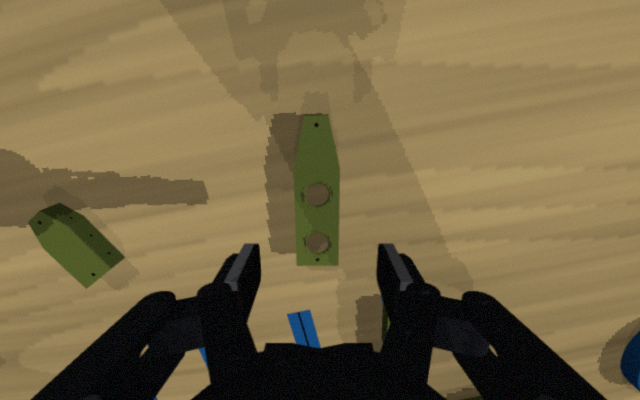

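Rib125 is at (316,190) in the wrist view, with its centre at (0.432, 0.112), yaw -0.183 and size 0.124 by 0.035 m, all as expected. I'll go down and grip it.

Request:
{"name": "jog_arm", "arguments": {"plan": [[[-0.6,-0.1,-1.5],0],[[0,0,-2.5],0],[[0,0,-2.5],0],[[0,0,-2.0],0],[[0,0,-1.0],0],[[0,0,-0.4],0],[[0,0,0],0],[[0,0,0],0]]}}

```text
clock: 7.8
tcp_pos: [0.4314, 0.1115, 0.0813]
orientation: [0.293, 3.127, 0.001]
contact_force: [0.4, -0.0, 0.6]
grip_width: 0.0599
```

Request:
{"name": "jog_arm", "arguments": {"plan": [[[0,0,0],0],[[0,0,0],0],[[0,0,0],0],[[0,0,0],0],[[0,0,0],0]], "hand": 2}}

```text
clock: 8.3
tcp_pos: [0.4313, 0.1115, 0.0816]
orientation: [0.293, 3.127, 0.001]
contact_force: [-1.0, -0.6, 6.9]
grip_width: 0.0349
```

Request:
{"name": "jog_arm", "arguments": {"plan": [[[0,0,1],0],[[0,0,2],0],[[1.0,0,2.5],0],[[3.0,-0.6,0.5],0.035],[[3.5,-0.65,0],0.035],[[3.5,-0.7,0],0.035],[[3.5,-0.7,0],0.035],[[3.5,-0.7,0],0.04],[[3.27,-0.6,0],0.04],[[0,0,0],0],[[0,0,0],0],[[0,0,0],0]]}}

```text
clock: 9.5
tcp_pos: [0.6422, 0.0722, 0.1408]
orientation: [0.053, -3.14, -0.0]
contact_force: [0.2, -0.1, -0.5]
grip_width: 0.0349
```

Run:
```python
from h import *
C,im=shot("w4.png")
for n,p in(("b-160",(.5518,.0692)),("c",(.7149,-.029)),("tail",(.6440-.0625,.072,.0835))): print(n,w2px(C,(*p,0)[:3]))
cv2.imwrite("pics/w4c.png",cv2.resize(cv2.cvtColor(im,cv2.COLOR_RGB2BGR)[60:380,120:520],None,fx=1.8,fy=1.8))
```

```text
tcp [0.6422 0.0722 0.1408] yaw 0.033 t 9.55
b-160 [318.56806467  82.50104468]
c [192.74156771 290.24951291]
tail [322.90082847 142.68563096]
```

View pics/w4c.png

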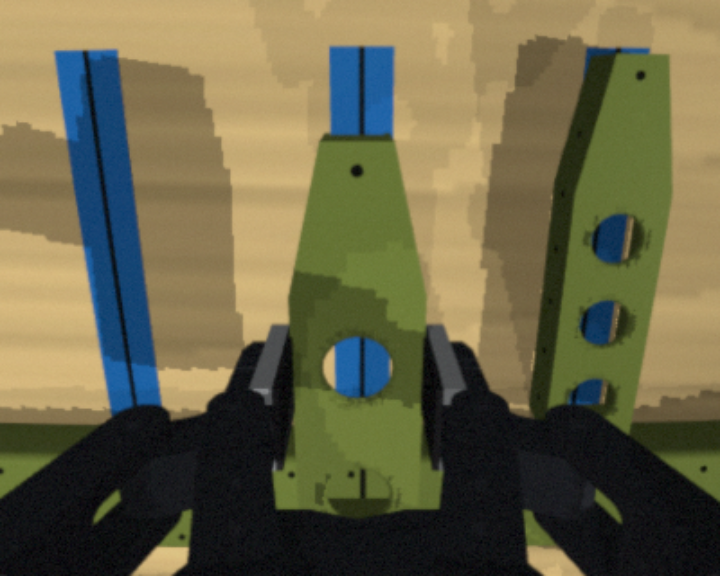

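The held rib125 sits about 2 mm right of b's line (357 against 362 in the crop), straight along it. Rib150 lies on a. I'll lower rib125 now.

Request:
{"name": "jog_arm", "arguments": {"plan": [[[0.1,0.1,-1.0],0],[[0,0,-2],0],[[0,0,-1.5],0],[[0,0,-0.9],0],[[0,0,-0.3],0],[[0,0,-0.1],0],[[0,0,0],0],[[0,0,0],0],[[0,0,0],0]]}}

```text
clock: 10.45
tcp_pos: [0.6449, 0.0728, 0.0833]
orientation: [-0.052, 3.14, 0.0]
contact_force: [-0.6, 0.4, -0.7]
grip_width: 0.035
```

Run:
```python
from h import *
o=get_obs();print(o["tcp_pos"],o["contact_force"])
```

```text
[0.64486412 0.0728347  0.08333216] [-0.60482283  0.3544033  -0.7252342 ]
```

Request:
{"name": "jog_arm", "arguments": {"plan": [[[0,0,-0.15],0],[[0,0,-0.1],0],[[0,0,0],0],[[0,0,0],0]]}}

```text
clock: 10.85
tcp_pos: [0.6449, 0.0729, 0.0817]
orientation: [-0.052, 3.14, 0.0]
contact_force: [-3.5, -0.1, 9.8]
grip_width: 0.0348
```

Request:
{"name": "jog_arm", "arguments": {"plan": [[[0,0,0],0],[[0,0,0],0],[[0,0,0],0],[[0,0,0],0]], "hand": 6}}

```text
clock: 11.25
tcp_pos: [0.6444, 0.0728, 0.08]
orientation: [0.052, -3.141, 0.0]
contact_force: [0.5, 0.7, -0.3]
grip_width: 0.0603
```

Request:
{"name": "jog_arm", "arguments": {"plan": [[[0,0,1],0],[[0,0,3],0],[[0,0,4],0],[[-1.3,-3.8,2],0.04],[[-1.4,-4.5,0],0.04],[[-1.4,-4.5,0],0.04],[[-1.4,-4.5,0],0.05],[[-1.6,-4.5,0],0.05],[[-1.6,-4.5,0],0.05],[[-1.6,-4.5,0],0.05],[[-1.6,-4.5,0],0.05],[[-1.6,-4.2,0],0.05]]}}

```text
clock: 12.45
tcp_pos: [0.5086, -0.3245, 0.1811]
orientation: [-0.708, 3.06, -0.001]
contact_force: [0.7, -0.4, 0.2]
grip_width: 0.0599
```

Request:
{"name": "jog_arm", "arguments": {"plan": [[[0,0,0],0.03],[[0,0,0],0],[[0,0,0],0]]}}

```text
clock: 12.75
tcp_pos: [0.5102, -0.321, 0.1806]
orientation: [-0.752, 3.049, 0.001]
contact_force: [0.3, 0.8, 0.0]
grip_width: 0.0601
```

Run:
```python
from h import *
C,im=shot("w5.png"); ribs(C,im)
```

```text
tcp [ 0.5102 -0.321   0.1806] yaw 0.484 t 12.8
(527, 193, 67, 85) c [ 0.4394 -0.121 ] size [0.0785 0.0524] yaw 0.459
(289, 139, 45, 121) c [ 0.5119 -0.3265] size [0.1007 0.0357] yaw 0.457
```

View pics/w5.png

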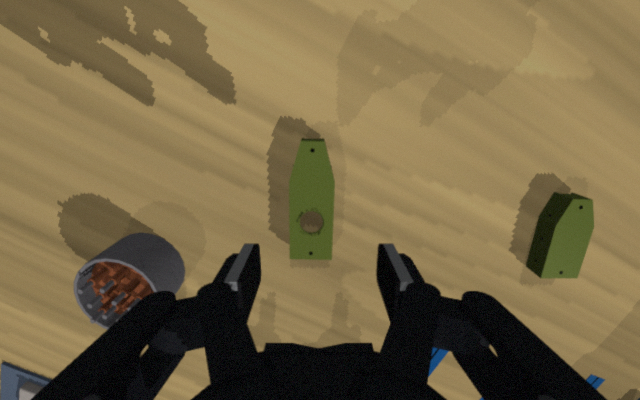

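Rib100 is at (311,200), with its centre at (0.512, -0.3265), yaw 0.457 and size 0.101 by 0.036 m. The tin is at (125,285), clear of the fingers.

Request:
{"name": "jog_arm", "arguments": {"plan": [[[0.15,-0.5,-1.5],-0.025],[[0,0,-2.5],0],[[0,0,-2.5],0],[[0,0,-2.0],0],[[0,0,-1.0],0],[[0,0,-0.4],0],[[0,0,0],0],[[0,0,0],0]]}}

```text
clock: 13.6
tcp_pos: [0.5116, -0.3274, 0.082]
orientation: [-0.713, 3.059, -0.001]
contact_force: [-0.4, -0.7, -0.8]
grip_width: 0.0601
```

Request:
{"name": "jog_arm", "arguments": {"plan": [[[0,0,0],0],[[0,0,0],0],[[0,0,0],0],[[0,0,0],0],[[0,0,0],0]], "hand": 2}}

```text
clock: 14.1
tcp_pos: [0.5116, -0.3276, 0.0823]
orientation: [-0.713, 3.058, -0.002]
contact_force: [-0.7, 0.3, 6.1]
grip_width: 0.035
```

Request:
{"name": "jog_arm", "arguments": {"plan": [[[0,0,1],0],[[0,0,2.5],0],[[0,1.0,2.5],0],[[1.6,3.2,0],-0.05],[[1.85,3.6,0],-0.055],[[1.85,3.6,0],-0.055],[[1.85,3.6,0],-0.055],[[1.85,3.6,0],-0.055],[[1.95,3.7,0],-0.055],[[1.95,3.7,0],-0.05],[[1.9,3.7,0],-0.05],[[0,0,0],0]]}}

```text
clock: 15.3
tcp_pos: [0.6613, -0.021, 0.1418]
orientation: [-0.066, 3.138, 0.008]
contact_force: [-0.2, 1.4, 0.3]
grip_width: 0.0351
```

Request:
{"name": "jog_arm", "arguments": {"plan": [[[0,0,0],0],[[0,0,0],0],[[0,0,0],0]]}}

```text
clock: 15.6
tcp_pos: [0.6584, -0.0322, 0.1414]
orientation: [0.048, -3.141, 0.001]
contact_force: [-0.0, -0.0, -0.3]
grip_width: 0.0348
```

Run:
```python
from h import *
C,im=shot("w6.png"); ribs(C,im)
cv2.imwrite("pics/w6c.png",cv2.resize(cv2.cvtColor(im,cv2.COLOR_RGB2BGR)[40:360,120:520],None,fx=1.8,fy=1.8))
```

```text
tcp [ 0.6584 -0.0322  0.1414] yaw 0.031 t 15.65
(72, 282, 164, 67) c [ 0.7232 -0.166 ] size [0.0544 0.1432] yaw -1.057
(271, 163, 96, 186) c [ 0.6918 -0.029 ] size [0.0731 0.1483] yaw -0.011
(401, 73, 239, 274) c [0.6821 0.1173] size [0.2302 0.18  ] yaw 0.364
```

View pics/w6c.png

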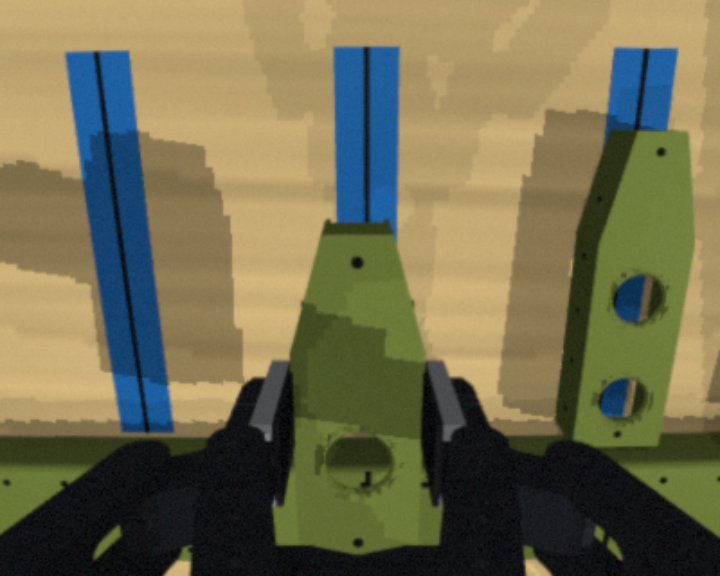

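The held rib100 is ~3 mm right of c's line (357 against 367), parallel to it. Rib125's nose is at the spar, near (615,440). I'll correct and lower.

Request:
{"name": "jog_arm", "arguments": {"plan": [[[0.1,0.25,-1.0],0],[[0,0,-2],0],[[0,0,-1.5],0],[[0,0,-0.9],0],[[0,0,-0.3],0],[[0,0,-0.15],0],[[0,0,-0.1],0],[[0,0,0],0],[[0,0,0],0],[[0,0,0],0]]}}

```text
clock: 16.65
tcp_pos: [0.6606, -0.0277, 0.0824]
orientation: [-0.052, 3.14, 0.0]
contact_force: [-0.7, -0.4, 2.6]
grip_width: 0.0351
```

Request:
{"name": "jog_arm", "arguments": {"plan": [[[0,-0.1,-0.05],0],[[0,0,0],0],[[0,0,0],0]]}}

```text
clock: 16.95
tcp_pos: [0.6606, -0.0278, 0.0824]
orientation: [-0.053, 3.14, 0.002]
contact_force: [-1.6, 1.9, 7.4]
grip_width: 0.035
```

Request:
{"name": "jog_arm", "arguments": {"plan": [[[0,0,0],0],[[0,0,0],0],[[0,0,0],0],[[0,0,0],0]], "hand": 6}}

```text
clock: 17.35
tcp_pos: [0.6599, -0.0288, 0.081]
orientation: [0.052, -3.141, 0.0]
contact_force: [0.4, 0.0, -0.4]
grip_width: 0.0595
```

Request:
{"name": "jog_arm", "arguments": {"plan": [[[0,0,1],0],[[0,0,3],0],[[0,0,4],0],[[-2.5,-1.0,2],0.05],[[-3.9,-1.5,0],0.07],[[-3.9,-1.5,0],0.08],[[-3.9,-1.5,0],0.08],[[-3.9,-1.5,0],0.08],[[-3.9,-1.6,0],0.06],[[0,0,0],0],[[0,0,0],0],[[0,0,0],0]]}}

```text
clock: 18.55
tcp_pos: [0.4415, -0.1144, 0.1819]
orientation: [-0.706, 3.059, -0.001]
contact_force: [-0.0, -0.2, -0.3]
grip_width: 0.0603
```

Run:
```python
from h import *
C,im=shot("w7.png"); ribs(C,im)
```

```text
tcp [ 0.4415 -0.1144  0.1819] yaw 0.453 t 18.6
(302, 152, 44, 91) c [ 0.4369 -0.1122] size [0.0759 0.0352] yaw 0.45
```

Rib75 measures 0.076 by 0.035 m with its centre at (0.437, -0.112), which agrees with the top view. I'll grip it 1–2 mm towards the nose.

Request:
{"name": "jog_arm", "arguments": {"plan": [[[-0.3,0.25,-1.5],0],[[0,0,-2.5],0],[[0,0,-2.5],0],[[0,0,-2.0],0],[[0,0,-1.1],0],[[0,0,-0.4],0],[[0,0,0],0],[[0,0,0],0]]}}

```text
clock: 19.4
tcp_pos: [0.4377, -0.1122, 0.0818]
orientation: [-0.706, 3.06, -0.001]
contact_force: [-1.9, 0.3, -0.3]
grip_width: 0.0601
```

Request:
{"name": "jog_arm", "arguments": {"plan": [[[0,0,0],0],[[0,0,0],0],[[0,0,0],0],[[0,0,0],0],[[0,0,0],0]], "hand": 2}}

```text
clock: 19.9
tcp_pos: [0.4375, -0.1123, 0.0821]
orientation: [-0.705, 3.06, -0.001]
contact_force: [-0.7, -0.2, 7.1]
grip_width: 0.0347
```

Request:
{"name": "jog_arm", "arguments": {"plan": [[[0,0,1],0],[[0,0,2.5],0],[[1.0,0,2.5],0],[[2.75,-0.2,0],-0.06],[[3.5,-0.2,0],-0.06],[[3.5,-0.2,0],-0.06],[[3.5,-0.2,0],-0.06],[[3.5,-0.3,0],-0.06],[[3.5,-0.3,0],-0.06],[[2.4,-0.2,0],-0.06],[[0,0,0],0],[[0,0,0],0]]}}

```text
clock: 21.1
tcp_pos: [0.6732, -0.1281, 0.1415]
orientation: [0.053, -3.141, -0.0]
contact_force: [-0.5, 0.5, -0.1]
grip_width: 0.035
```

Request:
{"name": "jog_arm", "arguments": {"plan": [[[0,0,0],0]]}}

```text
clock: 21.2
tcp_pos: [0.6723, -0.1283, 0.1414]
orientation: [0.052, -3.14, -0.0]
contact_force: [-0.3, -0.4, -0.8]
grip_width: 0.035
```

Run:
```python
from h import *
C,im=shot("w8.png")
cv2.imwrite("pics/w8c.png",cv2.resize(cv2.cvtColor(im,cv2.COLOR_RGB2BGR)[40:360,120:520],None,fx=1.8,fy=1.8))
```

```text
tcp [ 0.6723 -0.1283  0.1414] yaw 0.033 t 21.25
```

View pics/w8c.png

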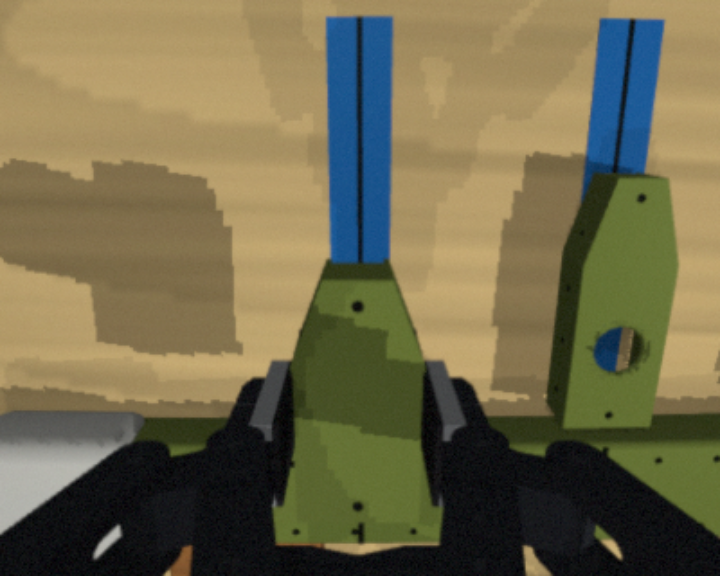

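The held rib75 is centred on d's line (358 against 361) and square to the spar. Rib100 lies at c with its nose at the spar. I'll lower rib75.

Request:
{"name": "jog_arm", "arguments": {"plan": [[[0.2,0,-1.0],0],[[0,0,-2],0],[[0,0,-1.5],0],[[0,0,-0.9],0],[[0,0,-0.3],0],[[0,0,-0.15],0],[[0,0,-0.1],0],[[0,0,0],0],[[0,0,0],0],[[0,0,0],0]]}}

```text
clock: 22.25
tcp_pos: [0.6759, -0.1282, 0.0822]
orientation: [-0.052, 3.14, -0.0]
contact_force: [-0.4, 1.0, 1.7]
grip_width: 0.035
```

Request:
{"name": "jog_arm", "arguments": {"plan": [[[0,0,0],0],[[0,0,0],0],[[0,0,0],0],[[0,0,0],0]], "hand": 6}}

```text
clock: 22.65
tcp_pos: [0.6755, -0.1282, 0.0817]
orientation: [0.052, -3.141, -0.0]
contact_force: [-0.4, 0.8, -0.2]
grip_width: 0.0597
```

Request:
{"name": "jog_arm", "arguments": {"plan": [[[0,0,1],0],[[0,0,3],0],[[0,0,4],0],[[-1,2.0,3],0],[[-3,2.5,3],0],[[-3,2.5,3],0],[[-3,2.5,2],0],[[-1,1.5,2],0],[[0,0,0],0],[[0,0,0],0],[[0,0,0],0]]}}

```text
clock: 23.75
tcp_pos: [0.5656, -0.0193, 0.2911]
orientation: [0.05, -3.14, 0.001]
contact_force: [0.3, 0.6, -0.6]
grip_width: 0.0599
```

Run:
```python
from h import *
C,im=shot("w9.png")
P=lambda u,v,z=0:np.round(px2w(C,(u,v),z)[:2],4)
m=cv2.inRange(cv2.cvtColor(im,cv2.COLOR_RGB2HSV),(32,70,30),(60,255,255))
print([np.round(w2px(C,(x,y,0))).tolist() for x,y in((.7091,.1692),(.7175,-.128),(.55,.165),(.56,-.133))])
save(im,"w9.png")
```

```text
tcp [ 0.5656 -0.0193  0.2911] yaw 0.032 t 23.8
[[451.0, 276.0], [236.0, 276.0], [469.0, 163.0], [226.0, 162.0]]
```

View pics/w9.png

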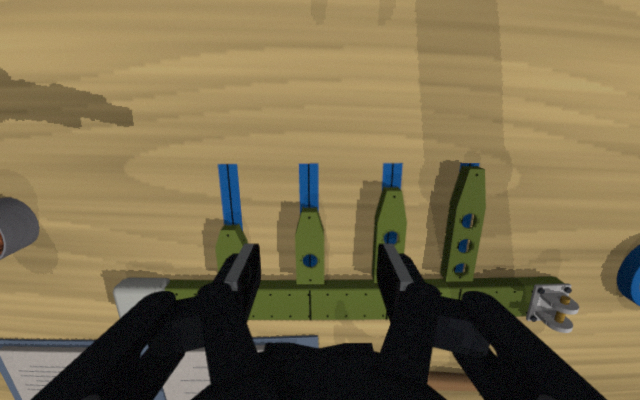

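All four ribs lie on their stations in the right order. I'll move so that the noses and the spar edge come clear of the fingers and measure the gaps.

Request:
{"name": "jog_arm", "arguments": {"plan": [[[3,0.5,0],0],[[4,0.6,0],0],[[4,0.6,-1],0],[[2,0.6,-1],0],[[0,0,0],0],[[0,0,0],0],[[0,0,0],0]]}}

```text
clock: 24.5
tcp_pos: [0.6949, 0.0036, 0.2714]
orientation: [0.05, -3.14, 0.001]
contact_force: [0.5, 0.1, 0.1]
grip_width: 0.0602
```

Run:
```python
from h import *
C,im=shot("w10.png")
import json
json.dump([np.array(x).tolist() for x in C],open("C10.json","w"))
f=w2px(C,(.713,.02,.0)); print(f)
v0=int(f[1])-115
cv2.imwrite("pics/w10c.png",cv2.resize(cv2.cvtColor(im,cv2.COLOR_RGB2BGR)[max(v0,0):max(v0,0)+165,190:490],None,fx=2.66,fy=2.66,interpolation=cv2.INTER_CUBIC)); print(max(v0,0))
```

```text
tcp [0.6949 0.0036 0.2714] yaw 0.032 t 24.55
[331.86414803 188.85836945]
73
```

View pics/w10c.png

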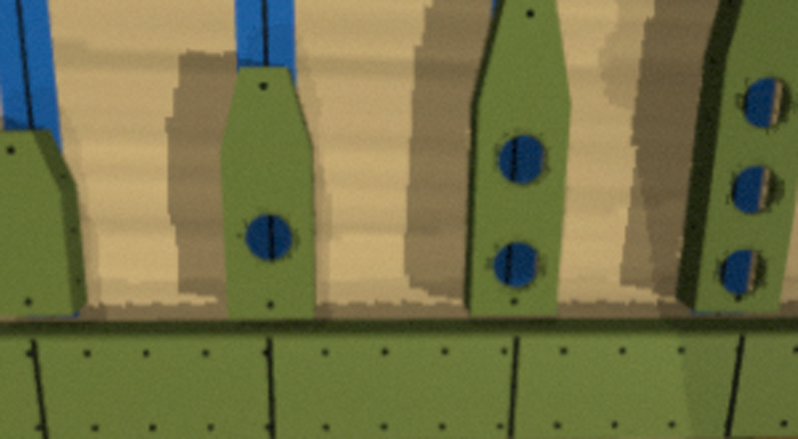

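The crop shows the noses at rows ~315 (d), 317 (c), 315 (b) and 311 (a), against the spar's top edge at row ~337. I'll convert these.

Run:
```python
from h import *
import json
C=[np.array(x) if isinstance(x,list) else x for x in json.load(open("C10.json"))]
w=lambda u,v,z: px2w(C,(u/2.66+190-.3,v/2.66+73-.3),z)[:2]
for n,nose,line,hole in(("d",(36,316),(35,340),(28,302)),("c",(271,318),(268,340),(270,304)),("b",(512,315),(517,339),(514,301)),("a",(736,311),(743,338),(737,295))):
    N=w(*nose,.022);S=w(*line,.025);H=w(*hole,.022); F=w(line[0],321,0)
    print(n,'nose',N.round(4),'spar top line',S.round(4),'foot x',F[0].round(4),'gap mm',((S-N)[0]*1e3).round(1),((F-N)[0]*1e3).round(1),'lateral mm',((H-S)[1]*1e3+.8).round(1))
T=cal("top"); t=grab_frame("top")
print("tin moved?",np.abs(t[150:200,425:465].astype(int)-cv2.imread("pics/top0.png")[150:200,425:465,::-1]).mean(), get_obs()["clock"])
```

```text
d nose [ 0.7147 -0.1244] spar top line [ 0.7243 -0.1245] foot x 0.7236 gap mm 9.6 8.9 lateral mm -2.0
c nose [ 0.7123 -0.0257] spar top line [ 0.721  -0.0266] foot x 0.7202 gap mm 8.7 7.9 lateral mm 1.3
b nose [0.7077 0.0747] spar top line [0.7172 0.0771] foot x 0.7165 gap mm 9.5 8.8 lateral mm -1.3
a nose [0.7027 0.1692] spar top line [0.7136 0.1728] foot x 0.713 gap mm 10.8 10.3 lateral mm -3.6
tin moved? 9.784833333333333 24.6
```

The wrist measures the gaps at 8–10.5 mm (limit 14), with lateral errors up to 3.6 mm (limit 12). Rib a is the slackest, so I'll regrip it and slide it 6 mm towards the spar.

Request:
{"name": "jog_arm", "arguments": {"plan": [[[-1.6,4,-1],0],[[-1.7,4,-2],0],[[-1.7,4.2,-2],0],[[-1.6,4.2,-2],0],[[0,0,-2.5],0],[[0,0,-2.5],0],[[0,0,0],0],[[0,0,0],0],[[0,0,0],0]]}}

```text
clock: 25.5
tcp_pos: [0.6306, 0.1684, 0.1537]
orientation: [-0.05, 3.138, 0.001]
contact_force: [0.0, -0.8, -0.0]
grip_width: 0.0602
```

Request:
{"name": "jog_arm", "arguments": {"plan": [[[0,0,-2],0],[[0,0,-2],0],[[0,0,-1.7],0],[[0,0,-1.0],0],[[0,0,-0.4],0],[[0,0,0],0],[[0,0,0],0]]}}

```text
clock: 26.2
tcp_pos: [0.63, 0.1689, 0.0814]
orientation: [-0.052, 3.14, 0.001]
contact_force: [1.0, -0.4, -0.7]
grip_width: 0.06
```

Request:
{"name": "jog_arm", "arguments": {"plan": [[[0,0,0],0],[[0,0,0],0],[[0,0,0],0],[[0,0,0],0],[[0,0,0.1],0],[[0.2,0.1,0],0],[[0.2,0.1,0],0],[[0.2,0,0],0],[[0,0,0],0],[[0,0,0],0],[[0,0,0],0]], "hand": 2, "grip_force": 25}}

```text
clock: 27.3
tcp_pos: [0.6358, 0.171, 0.0816]
orientation: [-0.052, 3.141, 0.0]
contact_force: [0.3, -0.2, -0.7]
grip_width: 0.0354
```

Request:
{"name": "jog_arm", "arguments": {"plan": [[[0,0,-0.1],0],[[0,0,0],0],[[0,0,0],0],[[0,0,0],0]], "hand": 6}}

```text
clock: 27.7
tcp_pos: [0.6355, 0.1708, 0.0807]
orientation: [0.052, -3.141, -0.0]
contact_force: [-0.2, 0.7, 0.3]
grip_width: 0.0599
```

Request:
{"name": "jog_arm", "arguments": {"plan": [[[0,0,1],0],[[0,0,3],0],[[0,0,4],0],[[1.2,-3,3],0],[[1.2,-3,3],0],[[1.2,-3,3],0],[[1.2,-3,2],0],[[1.1,-2,0],0],[[0,0,0],0],[[0,0,0],0],[[0,0,0],0]]}}

```text
clock: 28.8
tcp_pos: [0.6939, 0.0326, 0.2705]
orientation: [0.055, -3.14, -0.002]
contact_force: [0.3, 0.0, -0.1]
grip_width: 0.0598
```

Run:
```python
from h import *
C,im=shot("w11.png")
import json
json.dump([np.array(x).tolist() for x in C],open("C11.json","w"))
f=w2px(C,(.713,.02,.0)); v0=int(f[1])-115; print(f,v0)
a=cv2.resize(cv2.cvtColor(im,cv2.COLOR_RGB2BGR)[v0:v0+150,200:500],None,fx=2.66,fy=2.66,interpolation=cv2.INTER_CUBIC)
t=cv2.cvtColor(grab_frame("top"),cv2.COLOR_RGB2BGR); o=cv2.imread("pics/top0.png")
b=np.hstack([cv2.resize(q[145:205,400:500],None,fx=3.2,fy=3.2) for q in (o,t)])
b=cv2.copyMakeBorder(b,0,0,0,a.shape[1]-b.shape[1],cv2.BORDER_CONSTANT); cv2.imwrite("pics/w11c.png",np.vstack([a,b]))
```

```text
tcp [0.6939 0.0326 0.2705] yaw 0.035 t 28.85
[306.88573198 189.07927919] 74
```

View pics/w11c.png

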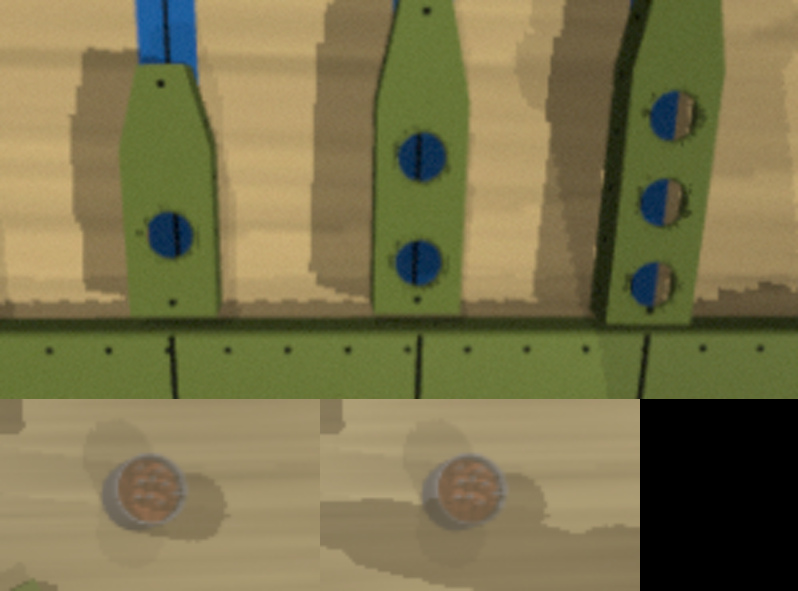

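Rib a's nose is now at row 325 against the spar edge at 334, a gap of about 4 mm. b and c are about 8–9 mm short, and their lines show centred in the holes. The tin is in the same place in both top crops. All of this is within the limits and the arm is clear, so I'll hand in.

```bash
python3 -c "
from bench import *
print(hand_in())"
```

```text
the job is handed in; nothing more can be done
None
```

The four ribs are on their stations and the job is handed in at about 29 s. The root fitting is at the left (+y) end, so rib150 is on station a, rib125 on b, rib100 on c and rib75 on d. Each was lowered onto the bench before release, web up with its nose to the spar.

| Station | Rib | Gap to spar (limit 14 mm) | Off the line (limit 12 mm) |
|---|---|---|---|
| a | rib150 | about 4 mm, estimated by eye | within about 4 mm |
| b | rib125 | about 9 mm | about 1 mm |
| c | rib100 | about 8 mm | about 1 mm |
| d | rib75 | about 9 mm | about 2 mm |

- **Rib150:** it first sat about 10 mm short of the spar, so I regripped it and slid it 6 mm closer.
- **Other ribs:** b, c and d are more than "a few millimetres" short, but inside the limit. I left them there.
- **Angles:** I set each rib's angle with the tool square to the spar and did not measure it again after release.
- **Tin of clips:** it shows no visible shift between the first and last top pictures.
- **Disagreement:** the wrist and top cameras differed by about 4–6 mm. The top camera would make the gaps on b, c and d smaller, at 3–5 mm. Both readings are within limits.

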